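# Nest the pastry cutters on their storage trays

### The arm

A 6-joint arm with a two-finger parallel gripper is mounted at the origin on the work surface. World frame = base frame: x ahead of the robot, y to its left, z up, the work surface at z = 0. Lengths are in m, angles in degrees, forces in N, time in s.
With the tool pointing down it reaches from about 0.3 to 0.95 m from the base axis. Payload 3.1 kg.
Tool frame: the origin (TCP) lies on the centre line of the jaws, within the pads' length; the fingertips stand 11 mm ahead of it and the grasp point (between the pads) lies 8 mm behind it; z points along the fingers, y is the line along which they close (so a half turn about z gives the same grasp; the last joint's range is limited). The gripper opens to 85 mm and grips with 20 to 120 N. Pads are 22 mm wide; open, the fingers measure 114 mm over their backs; the gripper's body (76 mm by 85 mm) begins 54 mm behind the grasp point. The pads swing forward as they close: fully open they stand 13 mm farther back than shut.
Start: joints at [71.809, 17.653, 93.61, -0, 68.738, -3.994], TCP at [0.153, 0.606, 0.242] pointing down, gripper open.
Joint ranges: [-175.34, 175.34], [-45.06, 112.39], [2.9, 150.54], [-68.45, 248.45], [3.09, 151.38], [-168.51, 168.51]. Speed limits (degrees/s): [159.86, 159.86, 180, 180, 180, 180].

### API

Orientations are given as a 3x3 rotation matrix whose columns are the frame's x, y, z axes.
In Python, from rig import telemetry, read_camera, get_calibration, job_done gives the robot as it stands.
- The arm moves only by the tool play_rows, never from a script. Its argument "series" is a list of rows, each a list of 7 numbers: the shift along the tool's x, y, z in units of 20 cm (1.0 is 20 cm), then the turn, a rotation vector about the tool's x, y, z in units of 90 degrees (1.0 is 90 degrees), then the opening, from 0 (shut) to 1 (fully open). A call has 1 to 12 rows; each row is the pose to reach, as a shift and turn from the pose commanded when the call began, along the tool's axes at that moment; what a row does not reach only later rows make up. A row lasts 1/8 s, in which the tool goes at most 62.5 mm and 10.7 degrees, less where a joint would pass 70% of its speed; a pose out of reach is approached as far as the arm can. A call with a number of a shift or a turn outside -1 to 1 is refused whole. A call with a gripper value outside its range is refused whole. The fingers move at their own pace and stop on an object; "grip_force" is the grip in N (left out, the last holds). Time passes only in rows, so rows that repeat a pose let the fingers close. It gives the time, the measured TCP pose, the force, the opening and the grip force at its end, in the units of the state.
- telemetry.read_state(): the state, without advancing time (a new reading comes with each control period).
- read_camera(name): name is "side" or "top"; returns (picture, depth): 420x560x3 uint8, blue, green, red; 420x560 float32, m along the optical axis (not along the pixel's ray), 0 where there is no reading.
- get_calibration(name): a dict with "fx", "fy", "cx", "cy" (pixels), "T" (4x4, takes a point from camera to world coordinates). Camera axes: x right, y up, looking along -z (the intrinsics and any distortion apply to the point x, -y, -z); pixel columns grow to the right and rows downward; lengths in m; the calibration is good to about 2 mm. A picture is of the moment at which its call begins. get_calibration takes no time and is no camera call.
- job_done(): hands the job in; it is judged then, once.
The state is a dict: "time_s": time; "joint_positions": joint angles; "joint_vel": joint speeds; "joint_torque": joint torques, N m; "tcp_pos": TCP position; "eef_rot": TCP orientation; "contact_force": force on the tool from outside, world axes, zero at the start; "wrist_torque": the same for the moment, N m; "finger_gap": finger opening in m; "finger_force": force on a finger pad.
Only numpy, scipy, OpenCV 4.12 (cv2) and the standard library are available. Lean on these libraries where they do the work, as an engineer would, in place of code of your own. Each camera call takes 0.05 s, during which the arm holds its last target. There are 200 camera calls.

### The job

Put the pastry cutters away in two nests: the three round ones on the round wooden tray and the two square ones on the square wooden tray. In each nest the smallest goes down first and every larger one is set down over the smaller, all standing flat on the tray floor, in the middle of the tray and with their handles in line. Leave the salt mill, the timer and the jar where they stand.

Things in the scene. Friction and masses are not known exactly. Their poses are not given: they have to be found in the camera images.
- round_small_grip (a point): Small round pastry cutter, loose: bottomless steel ring, outside diameter 46 mm, 28 mm tall, wall 2 mm. Straps 14 mm wide rise at its -x and +x edges to a black handle bar (14 wide, 8 thick, 46 mm long) along x. Overall height 54 mm. This point: middle of the bar, 50 mm above the lower rim, on the axis; z up. Pinch the bar across its width from above. About 0.1 kg.
- round_medium_grip (a point): Medium round pastry cutter, loose: bottomless steel ring, outside diameter 72 mm, 28 mm tall, wall 2 mm. Straps 14 mm wide rise at its -x and +x edges to a black handle bar (14 wide, 8 thick, 72 mm long) along x. Overall height 76 mm. This point: middle of the bar, 72 mm above the lower rim, on the axis; z up. Pinch the bar across its width from above. About 0.1 kg.
- round_large_grip (a point): Large round pastry cutter, loose: bottomless steel ring, outside diameter 98 mm, 28 mm tall, wall 2 mm. Straps 14 mm wide rise at its -x and +x edges to a black handle bar (14 wide, 8 thick, 98 mm long) along x. Overall height 98 mm. This point: middle of the bar, 94 mm above the lower rim, on the axis; z up. Pinch the bar across its width from above. About 0.1 kg.
- square_small_grip (a point): Small square pastry cutter, loose: bottomless steel square, 46 mm wide outside, 28 mm tall, wall 2 mm. Straps 14 mm wide rise at its -x and +x edges to a black handle bar (14 wide, 8 thick, 46 mm long) along x. Overall height 54 mm. This point: middle of the bar, 50 mm above the lower rim, on the axis; z up. Pinch the bar across its width from above. About 0.1 kg.
- square_large_grip (a point): Large square pastry cutter, loose: bottomless steel square, 74 mm wide outside, 28 mm tall, wall 2 mm. Straps 14 mm wide rise at its -x and +x edges to a black handle bar (14 wide, 8 thick, 74 mm long) along x. Overall height 76 mm. This point: middle of the bar, 72 mm above the lower rim, on the axis; z up. Pinch the bar across its width from above. About 0.1 kg.
- round_tray: Round wooden tray, fixed to the worktop, 126 mm diameter, 9 mm tall overall with a rim 4 mm thick; inside, a flat floor 118 mm across, 4 mm above the worktop. Origin: centre of its underside, z up.
- square_tray: Square wooden tray, fixed to the worktop, 116 mm wide, 9 mm tall overall with a rim 4 mm thick; inside, a flat floor 108 mm wide, 4 mm above the worktop. Origin: centre of its underside, z up, x and y along its sides.
- salt_mill: Small dark wooden salt mill, loose bystander, 34 mm diameter, 78 mm tall, between the things; origin at the centre of its underside.
- timer: White round kitchen timer with a grey bar knob, loose bystander, 44 mm diameter, 39 mm tall; origin at the centre of its underside.
- jar: Small jar with a steel cap, loose bystander, 42 mm diameter, 60 mm tall; origin at the centre of its underside.

How it is judged:
By the outcome, as a careful person would: the job done as asked, in the order asked, and still so for the second after the job is handed in, with the robot touching nothing.
It also fails if it takes over 136 s, if anything falls off the work surface, if the arm or the gripper's body presses on something with over 40 N, if the wrist force passes 120 N, or if a joint passes its speed limit or range.

## Working session

There is one attempt and no reset: what is moved stays moved. The work goes in short steps, Python scripts to look and compute and a tool call to move; the robot and the scene stay as the last step left them, time stands still between calls to the robot, and variables do not carry over. Pictures are saved under pics/ and viewed, at most 14 in all, crops included, and the job is handed in when it is done.

Besides the shell and the picture viewer there is one more tool, called as a command line: name --pt "numbers of a row" for each row, then --argument value for the rest. play_rows: Moves the arm, as the interface text tells. Shifts and turns lie within -1 to 1; 1 stands for 20 cm of shift or 90 degrees of turn. Its arguments: {"type":"object","properties":{"series":{"type":"array"},"grip_force":{"type":"number"}},"required":["series"]}

```bash
mkdir -p pics
python3 - <<'E'
from rig import *
import cv2,numpy as np
for n in("top","side"):
    p,d=read_camera(n); cv2.imwrite(f"pics/{n}0.png",p); np.save(f"{n}0.npy",d); c=get_calibration(n); print(n,c)
s=telemetry.read_state(); print(s)
E
```

```text
top {'fx': 409.81596938467175, 'fy': 409.81596938467175, 'cx': 281.1908952436457, 'cy': 212.54872901468684, 'T': array([[-0.02260953,  0.99563348, -0.09056918,  0.47274207],
       [-0.99964869, -0.02376775, -0.01173005, -0.0177708 ],
       [-0.01383145,  0.09027215,  0.99582108,  1.01401839],
       [ 0.        ,  0.        ,  0.        ,  1.        ]])}
side {'fx': 435.8788099650133, 'fy': 435.8788099650133, 'cx': 275.245636676065, 'cy': 211.41385768005463, 'T': array([[-0.94907551,  0.18894043, -0.2521055 ,  0.28955483],
       [-0.31452059, -0.52191126,  0.79289686,  0.81453055],
       [ 0.01823358,  0.83181137,  0.55475886,  0.64655544],
       [ 0.        ,  0.        ,  0.        ,  1.        ]])}
{'time_s': 0.1, 'joint_positions': array([ 7.18095119e+01,  1.76982159e+01,  9.36837930e+01,  8.24585553e-04,
        6.87383409e+01, -3.99475133e+00]), 'joint_vel': array([-0.02058227, -0.06040648, -0.27313899, -0.06026181, -0.03709961,
       -0.03909133]), 'joint_torque': array([-7.90030990e-04, -4.16404259e+01, -2.77644289e+01, -7.34018977e-05,
        3.99297365e-03, -1.56894862e-05]), 'tcp_pos': array([0.15307618, 0.60520158, 0.24116301]), 'eef_rot': array([[-9.69462263e-01,  2.45239624e-01, -6.68469742e-04],
       [ 2.45240483e-01,  9.69460231e-01, -1.99133719e-03],
       [ 1.59700047e-04, -2.09446210e-03, -9.99997794e-01]]), 'contact_force': array([-0.11267525, -0.70251829, -0.32665843]), 'wrist_torque': array([ 0.00387327,  0.04286558, -0.0298905 ]), 'finger_force': 0.0, 'finger_gap': 0.08557982716458493}
```

View pics/top0.png

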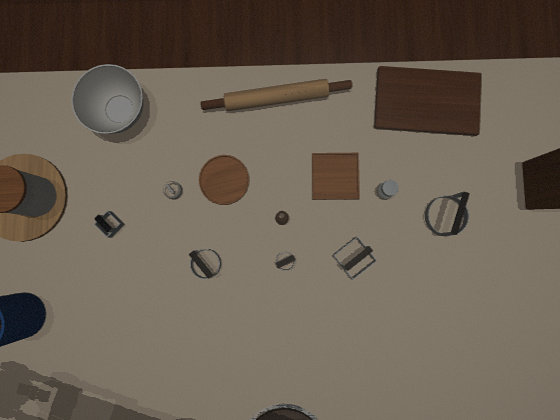

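View pics/side0.png

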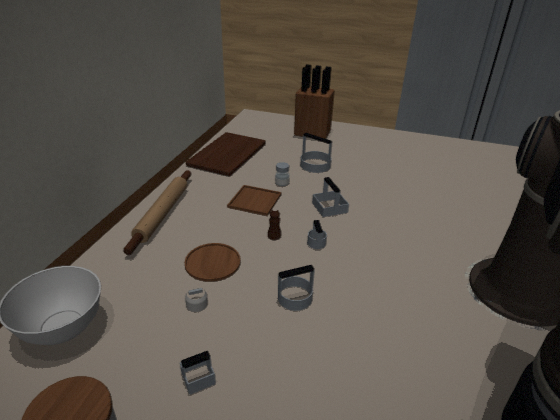

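Top view (up = +x, right = −y). Bars: small square (105,222), medium round (203,263), small round (285,261), large square (357,259), large round (460,213). Trays: round (224,180), square (335,176). Mill (282,217), timer (173,190) and jar (388,190) stand clear.

```bash
cat > h.py <<'E'
from rig import *
import cv2,numpy as np
def cloud(n):
    p,d=read_camera(n); c=get_calibration(n); v,u=np.mgrid[:420,:560]
    X=np.stack([(u-c["cx"])/c["fx"]*d,-(v-c["cy"])/c["fy"]*d,-d,np.ones_like(d)],-1)@c["T"].T
    X=X[...,:3]; X[d==0]=np.nan
    return p,X
def bar(X,p,u,v,zlo,zhi,r=24,dark=90):
    m=np.zeros(p.shape[:2],bool); m[max(0,v-r):v+r,max(0,u-r):u+r]=1
    m&=(X[...,2]>zlo)&(X[...,2]<zhi)&(p.max(2)<dark)
    P=X[m]; (cx,cy),(w,h),a=cv2.minAreaRect(P[:,:2].astype(np.float32))
    q=P[:,:2]-P[:,:2].mean(0); e=np.linalg.svd(q,full_matrices=False)[2][0]
    return dict(n=len(P),c=np.round([cx,cy],4),mean=np.round(P.mean(0),4),wh=np.round([w,h],3),ang=round(np.degrees(np.arctan2(e[1],e[0]))%180,1))
O=dict(rs=(285,261,.05),rm=(206,263,.072),rl=(455,213,.094),ss=(107,222,.05),sl=(356,259,.072))
E
python3 - <<'E'
from h import *
for n in ("top",):
  p,X=cloud(n)
  print("table z",[np.round(np.nanmean(X[v-4:v+4,u-4:u+4],(0,1)),4) for u,v in((250,320),(450,320),(120,270),(300,150))])
  for k,(u,v,z) in O.items(): print(k,bar(X,p,u,v,z-.012,z+.012,30 if k=='rl' else 24))
  hsv=cv2.cvtColor(p,cv2.COLOR_BGR2HSV)
  for k,(u,v) in dict(rt=(224,180),st=(335,176)).items():
    m=np.zeros(p.shape[:2],bool); m[v-32:v+32,u-32:u+32]=1
    m&=(hsv[...,1]>110)&(X[...,2]>-.01)&(X[...,2]<.02)
    P=X[m]; (cx,cy),wh,a=cv2.minAreaRect(P[:,:2].astype(np.float32))
    print(k,len(P),cx,cy,wh,a,np.median(P,0))
  for k,(u,v) in dict(mill=(282,217),timer=(173,190),jar=(390,188)).items(): print(k,np.round(X[v,u],3))
  big=cv2.resize(p[150:290,80:480],None,fx=2,fy=2,interpolation=3); cv2.imwrite("pics/c1.png",np.clip(big*1.5,0,255).astype(np.uint8))
E
```

```text
table z [array([3.06e-01, 7.70e-02, 2.00e-04]), array([ 0.2961, -0.4062,  0.    ]), array([4.336e-01, 3.961e-01, 2.000e-04]), array([ 7.233e-01, -5.550e-02, -1.000e-04])]
rs {'n': 119, 'c': array([ 0.4463, -0.0135]), 'mean': array([ 0.4466, -0.0137,  0.0535]), 'wh': array([0.014, 0.045]), 'ang': np.float64(114.3)}
rm {'n': 208, 'c': array([0.4442, 0.1801]), 'mean': array([0.444 , 0.1791, 0.0756]), 'wh': array([0.072, 0.015]), 'ang': np.float64(38.9)}
rl {'n': 314, 'c': array([ 0.547 , -0.4075]), 'mean': array([ 0.5458, -0.4057,  0.097 ]), 'wh': array([0.016, 0.099]), 'ang': np.float64(160.0)}
ss {'n': 136, 'c': array([0.5463, 0.416 ]), 'mean': array([0.545 , 0.4144, 0.0525]), 'wh': array([0.048, 0.014]), 'ang': np.float64(44.2)}
sl {'n': 202, 'c': array([ 0.4504, -0.1793]), 'mean': array([ 0.4504, -0.179 ,  0.0757]), 'wh': array([0.014, 0.073]), 'ang': np.float64(126.7)}
rt 1914 0.6503186225891113 0.13631001114845276 (0.12356846034526825, 0.12221582233905792) 25.3929500579834 [0.65090765 0.13620058 0.00419502]
st 2061 0.6538263559341431 -0.14166714251041412 (0.11404646188020706, 0.11515102535486221) 89.02857208251953 [ 0.65341474 -0.14121511  0.00433301]
mill [ 0.554 -0.008 -0.002]
timer [ 0.629  0.265 -0.003]
jar [ 0.611 -0.263  0.06 ]
```

View pics/c1.png

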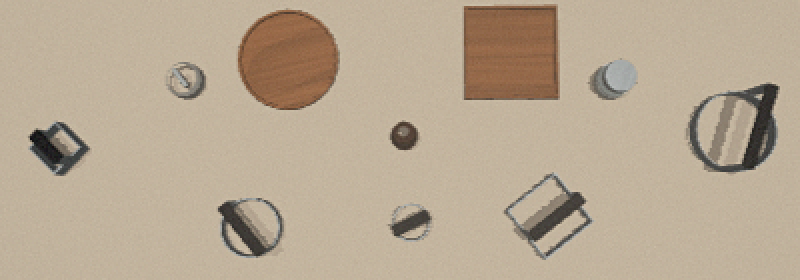

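The crop confirms the five cutters, with both trays empty and all five bars unobstructed. Measured bar lengths (45, 72, 99, 48 and 73 mm) and heights match the given sizes. The square tray lies within 1° of the world axes.

I'll start with the small square.

```bash
cat >> h.py <<'E'
from scipy.spatial.transform import Rotation as Ro
def go(*ts):
    s=telemetry.read_state(); p=s["tcp_pos"]; R=s["eef_rot"]
    for x,y,z,th in ts:
        t=np.radians(th); G=np.array([[np.cos(t),np.sin(t),0],[np.sin(t),-np.cos(t),0],[0,0,-1]])
        sh=R.T@(np.array([x,y,z])-p)/.2; rv=Ro.from_matrix(R.T@G).as_rotvec()/np.pi*2
        print((x,y,z,th),np.round(np.r_[sh,rv],3).tolist())
    th=np.degrees(np.arctan2(R[1,0],R[0,0])); print("now",np.round(p,4),round(th,1),"F",np.round(s["contact_force"],1),"gap",round(s["finger_gap"],4),"t",round(s["time_s"],1))
E
cat > g.sh <<'E'
python3 -c "from h import *; go($1)"
E
sh g.sh "(.2,.416,.24,130),(.3,.416,.24,90)"
```

```text
(0.2, 0.416, 0.24, 130) [-0.46, -0.86, 0.008, -0.001, 0.0, 0.398]
(0.3, 0.416, 0.24, 90) [-0.944, -0.737, 0.008, -0.001, 0.001, 0.842]
now [0.1531 0.6053 0.2413] 165.8 F [-0.2  0.6  0.5] gap 0.0853 t 0.1
```

play_rows --pt "-0.46 -0.86 0.008 0 0 0.4 0.6" --pt "-0.46 -0.86 0.008 0 0 0.4 0.6" --pt "-0.46 -0.86 0.008 0 0 0.4 0.6" --pt "-0.944 -0.737 0.008 0 0 0.842 0.6" --pt "-0.944 -0.737 0.008 0 0 0.842 0.6" --pt "-0.944 -0.737 0.008 0 0 0.842 0.6" --pt "-0.944 -0.737 0.008 0 0 0.842 0.6" --pt "-0.944 -0.737 0.008 0 0 0.842 0.6" --pt "-0.944 -0.737 0.008 0 0 0.842 0.6"

```text
time_s: 1.27
tcp_pos: [0.3, 0.4166, 0.2405]
eef_rot: [[-0.003, 1.0, -0.0], [1.0, 0.003, -0.0], [-0.0, -0.0, -1.0]]
contact_force: [0.2, 0.1, -0.6]
finger_gap: 0.0512
finger_force: 0.0
```

```bash
sh g.sh "(.47,.416,.2,44),(.5463,.416,.16,44)"
```

```text
(0.47, 0.416, 0.2, 44) [-0.006, 0.85, 0.202, -0.0, 0.0, 0.513]
(0.5463, 0.416, 0.16, 44) [-0.007, 1.232, 0.402, -0.0, 0.0, 0.513]
now [0.3    0.4166 0.2405] 90.2 F [ 0.2  0.1 -0.6] gap 0.0512 t 1.3
```

play_rows --pt "0 1.0 0.2 0 0 0.51 0.5" --pt "0 1.0 0.2 0 0 0.51 0.5" --pt "0 1.0 0.2 0 0 0.51 0.5" --pt "0 1.0 0.2 0 0 0.51 0.5" --pt "0 1.0 0.2 0 0 0.51 0.5" --pt "0 1.0 0.2 0 0 0.51 0.5"

```text
time_s: 2.02
tcp_pos: [0.5002, 0.4167, 0.2001]
eef_rot: [[0.716, 0.698, -0.001], [0.698, -0.716, -0.001], [-0.001, -0.0, -1.0]]
contact_force: [1.1, 0.3, 0.8]
finger_gap: 0.0424
finger_force: 0.0
```

```bash
sh g.sh "(.546,.4155,.1,44),(.546,.4155,.05,44)"
```

```text
(0.546, 0.4155, 0.1, 44) [0.161, 0.164, 0.5, -0.0, 0.001, 0.003]
(0.546, 0.4155, 0.05, 44) [0.161, 0.164, 0.75, -0.0, 0.001, 0.003]
now [0.5002 0.4167 0.2001] 44.2 F [1.1 0.3 0.8] gap 0.0424 t 2.0
```

play_rows --pt "0.16 0.164 0.3 0 0 0 0.5" --pt "0.16 0.164 0.5 0 0 0 0.5" --pt "0.16 0.164 0.65 0 0 0 0.5" --pt "0.16 0.164 0.75 0 0 0 0.5" --pt "0.16 0.164 0.75 0 0 0 0.5" --pt "0.16 0.164 0.75 0 0 0 0.0" --pt "0.16 0.164 0.75 0 0 0 0.0" --pt "0.16 0.164 0.75 0 0 0 0.0" --pt "0.16 0.164 0.75 0 0 0 0.0" --pt "0.16 0.164 0.75 0 0 0 0.0" --grip_force 40

```text
time_s: 3.28
tcp_pos: [0.5473, 0.4168, 0.053]
eef_rot: [[0.718, 0.696, 0.003], [0.696, -0.718, 0.003], [0.004, 0.0, -1.0]]
contact_force: [-1.7, 0.5, 6.1]
finger_gap: 0.0124
finger_force: 42.5
```

```bash
sh g.sh "(.546,.4155,.15,44),(.654,.2,.2,70)"
```

```text
(0.546, 0.4155, 0.15, 44) [-0.007, 0.0, -0.485, 0.0, -0.003, 0.001]
(0.654, 0.2, 0.2, 70) [-0.369, 1.15, -0.736, 0.001, -0.002, -0.288]
now [0.5473 0.4168 0.053 ] 44.1 F [-1.7  0.5  6.1] gap 0.0124 t 3.3
```

play_rows --pt "0 0 -0.2 0 0 0 0.0" --pt "0 0 -0.5 0 0 0 0.0" --pt "0 0.3 -0.74 0 0 -0.1 0.0" --pt "-0.15 0.6 -0.74 0 0 -0.2 0.0" --pt "-0.3 0.9 -0.74 0 0 -0.29 0.0" --pt "-0.3 0.9 -0.74 0 0 -0.29 0.0"

```text
time_s: 4.03
tcp_pos: [0.6291, 0.2406, 0.1988]
eef_rot: [[0.342, 0.94, 0.0], [0.94, -0.342, -0.001], [-0.001, 0.0, -1.0]]
contact_force: [-0.3, -0.6, -0.2]
finger_gap: 0.0128
finger_force: 41.7
```

```bash
sh g.sh "(.654,.03,.2,89),(.6538,-.1417,.2,89)"
```

```text
(0.654, 0.03, 0.2, 89) [-0.947, 0.477, -0.005, 0.0, 0.001, -0.211]
(0.6538, -0.1417, 0.2, 89) [-1.754, 0.769, -0.004, 0.0, 0.001, -0.211]
now [0.6291 0.2406 0.1988] 70.0 F [-0.3 -0.6 -0.2] gap 0.0128 t 4.0
```

play_rows --pt "-0.947 0.477 0 0 0 -0.21 0.0" --pt "-0.947 0.477 0 0 0 -0.21 0.0" --pt "-0.947 0.477 0 0 0 -0.21 0.0" --pt "-0.947 0.477 0 0 0 -0.21 0.0" --pt "-0.947 0.477 0 0 0 -0.21 0.0"

```text
time_s: 4.65
tcp_pos: [0.6538, 0.0324, 0.1982]
eef_rot: [[0.019, 1.0, -0.001], [1.0, -0.019, 0.0], [0.0, -0.001, -1.0]]
contact_force: [0.3, 1.4, -0.2]
finger_gap: 0.0125
finger_force: 41.7
```

```bash
sh g.sh "(.6538,-.1417,.2,89),(.6538,-.1417,.08,89)"
```

```text
(0.6538, -0.1417, 0.2, 89) [-0.871, 0.017, -0.009, -0.001, -0.0, -0.001]
(0.6538, -0.1417, 0.08, 89) [-0.871, 0.017, 0.591, -0.001, -0.0, -0.001]
now [0.6538 0.0324 0.1982] 88.9 F [ 0.3  1.4 -0.2] gap 0.0125 t 4.7
```

play_rows --pt "-0.871 0.017 0 0 0 0 0.0" --pt "-0.871 0.017 0 0 0 0 0.0" --pt "-0.871 0.017 0 0 0 0 0.0" --pt "-0.871 0.017 0.25 0 0 0 0.0" --pt "-0.871 0.017 0.5 0 0 0 0.0" --pt "-0.871 0.017 0.62 0 0 0 0.0" --pt "-0.871 0.017 0.62 0 0 0 0.0"

```text
time_s: 5.52
tcp_pos: [0.6522, -0.1374, 0.0712]
eef_rot: [[0.014, 1.0, -0.007], [1.0, -0.014, 0.003], [0.002, -0.007, -1.0]]
contact_force: [-0.3, 0.2, 0.1]
finger_gap: 0.0125
finger_force: 41.6
```

```bash
sh g.sh "(.6538,-.1417,.056,89),(.6538,-.1417,.14,89)"
```

```text
(0.6538, -0.1417, 0.056, 89) [-0.021, 0.009, 0.076, -0.004, -0.002, 0.002]
(0.6538, -0.1417, 0.14, 89) [-0.02, 0.006, -0.344, -0.004, -0.002, 0.002]
now [ 0.6522 -0.1374  0.0712] 89.2 F [-0.3  0.2  0.1] gap 0.0125 t 5.5
```

play_rows --pt "0 0 0 0 0 0 0.0" --pt "0 0 0.05 0 0 0 0.0" --pt "0 0 0.085 0 0 0 0.0" --pt "0 0 0.085 0 0 0 0.0" --pt "0 0 0.085 0 0 0 0.0"

```text
time_s: 6.15
tcp_pos: [0.6546, -0.1403, 0.0578]
eef_rot: [[0.016, 1.0, -0.0], [1.0, -0.016, 0.0], [0.0, -0.0, -1.0]]
contact_force: [0.4, -0.1, 0.3]
finger_gap: 0.0127
finger_force: 41.7
```

```bash
sh g.sh "(.6538,-.1417,.056,89),(.6538,-.1417,.16,89)"
```

```text
(0.6538, -0.1417, 0.056, 89) [-0.007, -0.004, 0.009, -0.0, -0.0, 0.001]
(0.6538, -0.1417, 0.16, 89) [-0.007, -0.004, -0.511, -0.0, -0.0, 0.001]
now [ 0.6546 -0.1403  0.0578] 89.1 F [ 0.4 -0.1  0.3] gap 0.0127 t 6.2
```

play_rows --pt "-0.005 -0.004 0.01 0 0 0 0.0" --pt "-0.005 -0.004 0.02 0 0 0 0.0" --pt "-0.005 -0.004 0.02 0 0 0 0.0" --pt "-0.005 -0.004 0.02 0 0 0 0.0"

```text
time_s: 6.65
tcp_pos: [0.6546, -0.141, 0.057]
eef_rot: [[0.016, 1.0, 0.001], [1.0, -0.016, 0.001], [0.001, 0.001, -1.0]]
contact_force: [-4.7, 2.3, 12.4]
finger_gap: 0.0129
finger_force: 43.2
```

```bash
sh g.sh "(.6538,-.1417,.056,89),(.6,-.179,.2,126.7)"
```

```text
(0.6538, -0.1417, 0.056, 89) [-0.004, -0.004, 0.005, 0.001, -0.0, 0.001]
(0.6, -0.179, 0.2, 126.7) [-0.194, -0.269, -0.715, 0.001, -0.0, -0.418]
now [ 0.6546 -0.141   0.057 ] 89.1 F [-4.7  2.3 12.4] gap 0.0129 t 6.7
```

Down on the floor (12 N). Release and move to the large square.

play_rows --pt "0 0 0.005 0 0 0 0.4" --pt "0 0 0.0 0 0 0 0.4" --pt "0 0 0.0 0 0 0 0.4" --pt "0 0 0.0 0 0 0 0.4" --pt "0 0 -0.2 0 0 0 0.4" --pt "0 0 -0.5 0 0 0 0.5" --pt "-0.1 -0.4 -0.72 0 0 -0.2 0.5" --pt "-0.19 -0.7 -0.72 0 0 -0.3 0.5" --pt "-0.19 -1.0 -0.72 0 0 -0.42 0.5" --pt "-0.19 -1.0 -0.72 0 0 -0.42 0.5" --pt "-0.19 -1.0 -0.72 0 0 -0.42 0.5" --pt "-0.19 -1.0 -0.72 0 0 -0.42 0.5"

```text
time_s: 8.15
tcp_pos: [0.4544, -0.1764, 0.1981]
eef_rot: [[-0.6, 0.8, 0.002], [0.8, 0.6, -0.001], [-0.002, 0.001, -1.0]]
contact_force: [0.1, -0.3, -0.9]
finger_gap: 0.0425
finger_force: 0.0
```

```bash
sh g.sh "(.4504,-.1793,.2,126.7),(.4504,-.1793,.076,126.7)"
python3 - <<'E'
from h import *
p,X=cloud("top")
print(bar(X,p,335,170,.045,.065)); print(bar(X,p,*O['sl'][:2],.06,.085))
cv2.imwrite("pics/c2.png",np.clip(cv2.resize(p[120:300,240:420],None,fx=3,fy=3,interpolation=3)*1.4,0,255).astype(np.uint8))
E
```

```text
(0.4504, -0.1793, 0.2, 126.7) [0.001, -0.025, -0.009, 0.001, 0.001, 0.002]
(0.4504, -0.1793, 0.076, 126.7) [0.002, -0.025, 0.611, 0.001, 0.001, 0.002]
now [ 0.4544 -0.1764  0.1981] 126.9 F [ 0.1 -0.3 -0.9] gap 0.0425 t 8.2
{'n': 129, 'c': array([ 0.6532, -0.1412]), 'mean': array([ 0.6531, -0.14  ,  0.057 ]), 'wh': array([0.046, 0.014]), 'ang': np.float64(89.9)}
{'n': 115, 'c': array([ 0.441 , -0.1673]), 'mean': array([ 0.4403, -0.1655,  0.0755]), 'wh': array([0.014, 0.042]), 'ang': np.float64(129.0)}
```

View pics/c2.png

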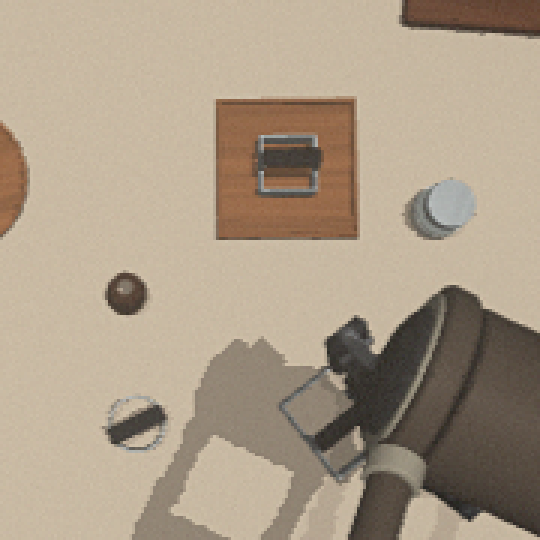

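The small square stands centred on the tray: the crop shows the ring at (288,165) on a tray centred at (287,169), and depth gives (0.653, −0.141). Grasp the large square.

play_rows --pt "0 -0.025 0.25 0 0 0 0.5" --pt "0 -0.025 0.4 0 0 0 0.5" --pt "0 -0.025 0.55 0 0 0 0.5" --pt "0 -0.025 0.615 0 0 0 0.5" --pt "0 -0.025 0.615 0 0 0 0.5" --pt "0 -0.025 0.615 0 0 0 0.0" --pt "0 -0.025 0.615 0 0 0 0.0" --pt "0 -0.025 0.615 0 0 0 0.0" --pt "0 -0.025 0.615 0 0 0 0.0" --pt "0 -0.025 0.615 0 0 0 0.0"

```text
time_s: 9.45
tcp_pos: [0.4507, -0.1796, 0.0759]
eef_rot: [[-0.601, 0.8, 0.003], [0.8, 0.601, -0.001], [-0.003, 0.002, -1.0]]
contact_force: [1.2, 0.6, 5.5]
finger_gap: 0.0124
finger_force: 42.8
```

```bash
sh g.sh "(.4504,-.1793,.22,126.7),(.6535,-.1415,.22,89.5)"
```

```text
(0.4504, -0.1793, 0.22, 126.7) [0.0, 0.001, -0.721, 0.001, 0.002, 0.002]
(0.6535, -0.1415, 0.22, 89.5) [-0.458, 0.926, -0.718, 0.002, 0.001, 0.416]
now [ 0.4507 -0.1796  0.0759] 126.9 F [1.2 0.6 5.5] gap 0.0124 t 9.4
```

play_rows --pt "0 0 -0.3 0 0 0 0.0" --pt "0 0 -0.6 0 0 0 0.0" --pt "-0.1 0.2 -0.72 0 0 0.1 0.0" --pt "-0.2 0.45 -0.72 0 0 0.2 0.0" --pt "-0.35 0.7 -0.72 0 0 0.3 0.0" --pt "-0.458 0.926 -0.72 0 0 0.416 0.0" --pt "-0.458 0.926 -0.72 0 0 0.416 0.0" --pt "-0.458 0.926 -0.72 0 0 0.416 0.0" --pt "-0.458 0.926 -0.72 0 0 0.416 0.0" --pt "-0.458 0.926 -0.72 0 0 0.416 0.0"

```text
time_s: 10.7
tcp_pos: [0.6514, -0.1415, 0.219]
eef_rot: [[0.01, 1.0, -0.0], [1.0, -0.01, -0.0], [-0.0, -0.0, -1.0]]
contact_force: [-0.1, 0.3, -1.6]
finger_gap: 0.0126
finger_force: 42.0
```

```bash
sh g.sh "(.6535,-.1415,.079,89.5)"
```

```text
(0.6535, -0.1415, 0.079, 89.5) [0.0, 0.011, 0.7, -0.0, 0.0, -0.001]
now [ 0.6514 -0.1415  0.219 ] 89.5 F [-0.1  0.3 -1.6] gap 0.0126 t 10.7
```

play_rows --pt "0 0.013 0.1 0 0 0 0.0" --pt "0 0.013 0.2 0 0 0 0.0" --pt "0 0.013 0.3 0 0 0 0.0" --pt "0 0.013 0.38 0 0 0 0.0" --pt "0 0.013 0.46 0 0 0 0.0" --pt "0 0.013 0.54 0 0 0 0.0" --pt "0 0.013 0.6 0 0 0 0.0" --pt "0 0.013 0.65 0 0 0 0.0" --pt "0 0.013 0.68 0 0 0 0.0" --pt "0 0.013 0.68 0 0 0 0.0" --pt "0 0.013 0.68 0 0 0 0.0"

```text
time_s: 12.08
tcp_pos: [0.6555, -0.1413, 0.0833]
eef_rot: [[0.009, 1.0, 0.001], [1.0, -0.009, -0.0], [-0.0, 0.001, -1.0]]
contact_force: [0.2, 0.2, -2.6]
finger_gap: 0.0128
finger_force: 42.0
```

```bash
sh g.sh "(.6535,-.1415,.079,89.5)"
```

```text
(0.6535, -0.1415, 0.079, 89.5) [-0.001, -0.01, 0.021, 0.001, 0.0, -0.0]
now [ 0.6555 -0.1413  0.0833] 89.5 F [ 0.2  0.2 -2.6] gap 0.0128 t 12.1
```

play_rows --pt "0 -0.006 0.015 0 0 0 0.0" --pt "0 -0.006 0.025 0 0 0 0.0" --pt "0 -0.006 0.025 0 0 0 0.0" --pt "0 -0.006 0.025 0 0 0 0.0"

```text
time_s: 12.58
tcp_pos: [0.6547, -0.1413, 0.0799]
eef_rot: [[0.009, 1.0, 0.002], [1.0, -0.009, -0.0], [-0.0, 0.002, -1.0]]
contact_force: [-1.3, 0.7, 6.2]
finger_gap: 0.0123
finger_force: 42.8
```

```bash
sh g.sh "(.6535,-.1415,.22,89.5),(.6,-.0135,.22,114.3)"
```

```text
(0.6535, -0.1415, 0.22, 89.5) [-0.002, -0.005, -0.7, 0.001, 0.0, -0.0]
(0.6, -0.0135, 0.22, 114.3) [0.636, -0.278, -0.701, 0.001, 0.001, -0.276]
now [ 0.6547 -0.1413  0.0799] 89.5 F [-1.3  0.7  6.2] gap 0.0123 t 12.6
```

Contact at the expected height. Release and go to the small round at (0.4463, −0.0135).

play_rows --pt "0 0 0 0 0 0 0.4" --pt "0 0 0 0 0 0 0.4" --pt "0 0 0 0 0 0 0.4" --pt "0 0 0 0 0 0 0.4" --pt "0 0 -0.25 0 0 0 0.4" --pt "0 0 -0.5 0 0 0 0.5" --pt "0.2 -0.3 -0.7 0 0 -0.1 0.5" --pt "0.4 -0.6 -0.7 0 0 -0.2 0.5" --pt "0.636 -0.9 -0.7 0 0 -0.276 0.5" --pt "0.636 -1.0 -0.7 0 0 -0.276 0.5" --pt "0.636 -1.0 -0.7 0 0 -0.276 0.5" --pt "0.636 -1.0 -0.7 0 0 -0.276 0.5"

```text
time_s: 14.08
tcp_pos: [0.4558, -0.0122, 0.2184]
eef_rot: [[-0.412, 0.911, 0.002], [0.911, 0.412, -0.0], [-0.001, 0.002, -1.0]]
contact_force: [0.3, -0.1, 0.6]
finger_gap: 0.0427
finger_force: 0.0
```

```bash
sh g.sh "(.4464,-.0136,.2,114.3),(.4464,-.0136,.053,114.3)"
python3 - <<'E'
from h import *
p,X=cloud("top")
print(bar(X,p,335,165,.065,.09))
cv2.imwrite("pics/c3.png",np.clip(cv2.resize(p[120:240,260:420],None,fx=4,fy=4,interpolation=3)*1.4,0,255).astype(np.uint8))
E
```

```text
(0.4464, -0.0136, 0.2, 114.3) [0.013, -0.046, 0.092, 0.001, 0.001, 0.0]
(0.4464, -0.0136, 0.053, 114.3) [0.014, -0.047, 0.827, 0.001, 0.001, 0.0]
now [ 0.4558 -0.0122  0.2184] 114.3 F [ 0.3 -0.1  0.6] gap 0.0427 t 14.1
{'n': 218, 'c': array([ 0.6534, -0.1424]), 'mean': array([ 0.6528, -0.1424,  0.0791]), 'wh': array([0.074, 0.015]), 'ang': np.float64(89.7)}
```

View pics/c3.png

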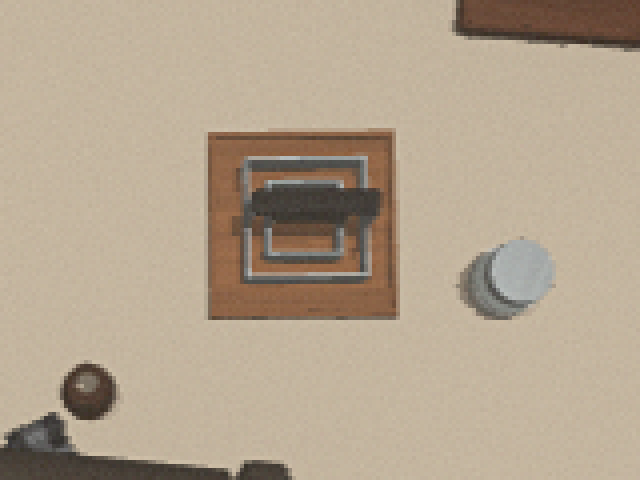

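The square nest is done: the crop shows concentric rings at about (305,220) with their bars in line, and depth puts the bar at (0.653, −0.142). Now the small round.

play_rows --pt "0.014 -0.047 0.25 0 0 0 0.5" --pt "0.014 -0.047 0.5 0 0 0 0.5" --pt "0.014 -0.047 0.65 0 0 0 0.5" --pt "0.014 -0.047 0.78 0 0 0 0.5" --pt "0.014 -0.047 0.83 0 0 0 0.5" --pt "0.014 -0.047 0.83 0 0 0 0.5" --pt "0.014 -0.047 0.83 0 0 0 0.0" --pt "0.014 -0.047 0.83 0 0 0 0.0" --pt "0.014 -0.047 0.83 0 0 0 0.0" --pt "0.014 -0.047 0.83 0 0 0 0.0" --pt "0.014 -0.047 0.83 0 0 0 0.0"

```text
time_s: 15.5
tcp_pos: [0.4468, -0.0136, 0.0527]
eef_rot: [[-0.412, 0.911, 0.003], [0.911, 0.412, -0.0], [-0.002, 0.003, -1.0]]
contact_force: [0.6, 0.4, 5.4]
finger_gap: 0.0129
finger_force: 42.6
```

```bash
sh g.sh "(.45,.136,.2,90),(.6506,.1363,.2,90)"
```

```text
(0.45, 0.136, 0.2, 90) [0.674, 0.325, -0.736, 0.002, 0.001, 0.27]
(0.6506, 0.1363, 0.2, 90) [0.262, 1.239, -0.733, 0.002, 0.001, 0.27]
now [ 0.4468 -0.0136  0.0527] 114.3 F [0.6 0.4 5.4] gap 0.0129 t 15.5
```

play_rows --pt "0 0 -0.25 0 0 0 0.0" --pt "0 0 -0.5 0 0 0 0.0" --pt "0 0 -0.73 0 0 0 0.0" --pt "0.1 0.25 -0.73 0 0 0.1 0.0" --pt "0.2 0.5 -0.73 0 0 0.2 0.0" --pt "0.26 0.75 -0.73 0 0 0.27 0.0" --pt "0.26 1.0 -0.73 0 0 0.27 0.0" --pt "0.26 1.0 -0.73 0 0 0.27 0.0" --pt "0.26 1.0 -0.73 0 0 0.27 0.0" --pt "0.26 1.0 -0.73 0 0 0.27 0.0"

```text
time_s: 16.75
tcp_pos: [0.6045, 0.1157, 0.1971]
eef_rot: [[0.0, 1.0, -0.002], [1.0, -0.0, -0.0], [-0.0, -0.002, -1.0]]
contact_force: [-0.3, -0.2, -0.3]
finger_gap: 0.0128
finger_force: 41.8
```

```bash
sh g.sh "(.6514,.1363,.2,90),(.6514,.1363,.06,90)"
```

```text
(0.6514, 0.1363, 0.2, 90) [0.103, 0.234, -0.015, -0.001, 0.0, -0.0]
(0.6514, 0.1363, 0.06, 90) [0.103, 0.236, 0.685, -0.001, 0.0, -0.0]
now [0.6045 0.1157 0.1971] 90.0 F [-0.3 -0.2 -0.3] gap 0.0128 t 16.8
```

play_rows --pt "0.103 0.235 0 0 0 0 0.0" --pt "0.103 0.235 0.2 0 0 0 0.0" --pt "0.103 0.235 0.35 0 0 0 0.0" --pt "0.103 0.235 0.5 0 0 0 0.0" --pt "0.103 0.235 0.6 0 0 0 0.0" --pt "0.103 0.235 0.68 0 0 0 0.0" --pt "0.103 0.235 0.68 0 0 0 0.0" --pt "0.103 0.235 0.68 0 0 0 0.0" --pt "0.103 0.235 0.68 0 0 0 0.0"

```text
time_s: 17.88
tcp_pos: [0.6542, 0.1371, 0.0632]
eef_rot: [[-0.0, 1.0, 0.003], [1.0, 0.0, 0.0], [0.0, 0.003, -1.0]]
contact_force: [-0.1, -0.3, -0.6]
finger_gap: 0.0126
finger_force: 41.8
```

```bash
sh g.sh "(.6514,.1363,.056,90)"
```

```text
(0.6514, 0.1363, 0.056, 90) [-0.004, -0.014, 0.036, 0.002, -0.0, 0.0]
now [0.6542 0.1371 0.0632] 90.0 F [-0.1 -0.3 -0.6] gap 0.0126 t 17.9
```

play_rows --pt "-0.003 -0.012 0.02 0 0 0 0.0" --pt "-0.003 -0.012 0.04 0 0 0 0.0" --pt "-0.003 -0.012 0.04 0 0 0 0.0" --pt "-0.003 -0.012 0.04 0 0 0 0.0"

```text
time_s: 18.38
tcp_pos: [0.6515, 0.1365, 0.0566]
eef_rot: [[-0.0, 1.0, 0.001], [1.0, 0.0, 0.0], [0.0, 0.001, -1.0]]
contact_force: [-3.1, -0.7, 10.6]
finger_gap: 0.013
finger_force: 43.2
```

```bash
sh g.sh "(.6514,.1363,.056,90),(.45,.18,.22,38.9)"
```

```text
(0.6514, 0.1363, 0.056, 90) [-0.001, -0.001, 0.003, 0.001, -0.0, 0.0]
(0.45, 0.18, 0.22, 38.9) [0.218, -1.007, -0.818, 0.001, -0.0, 0.568]
now [0.6515 0.1365 0.0566] 90.0 F [-3.1 -0.7 10.6] gap 0.013 t 18.4
```

Standing on the floor. Release and go to the medium round.

play_rows --pt "0 0 0 0 0 0 0.4" --pt "0 0 0 0 0 0 0.4" --pt "0 0 0 0 0 0 0.4" --pt "0 0 0 0 0 0 0.4" --pt "0 0 -0.25 0 0 0 0.4" --pt "0 0 -0.5 0 0 0.1 0.5" --pt "0.1 -0.3 -0.75 0 0 0.2 0.5" --pt "0.2 -0.6 -0.8 0 0 0.3 0.5" --pt "0.22 -0.9 -0.8 0 0 0.4 0.5" --pt "0.22 -1.0 -0.8 0 0 0.5 0.5" --pt "0.22 -1.0 -0.8 0 0 0.568 0.5" --pt "0.22 -1.0 -0.8 0 0 0.568 0.5"

```text
time_s: 19.88
tcp_pos: [0.4504, 0.1804, 0.2139]
eef_rot: [[0.777, 0.629, 0.001], [0.629, -0.777, 0.0], [0.001, 0.0, -1.0]]
contact_force: [0.3, 0.1, -0.5]
finger_gap: 0.0422
finger_force: 0.0
```

```bash
sh g.sh "(.4442,.180,.2,38.9),(.4442,.180,.076,38.9)"
python3 - <<'E'
from h import *
p,X=cloud("top")
print(bar(X,p,222,174,.045,.065))
cv2.imwrite("pics/c4.png",np.clip(cv2.resize(p[120:280,150:310],None,fx=3,fy=3,interpolation=3)*1.4,0,255).astype(np.uint8))
E
```

```text
(0.4442, 0.18, 0.2, 38.9) [-0.025, -0.018, 0.07, 0.0, -0.0, 0.001]
(0.4442, 0.18, 0.076, 38.9) [-0.026, -0.018, 0.69, 0.0, -0.0, 0.001]
now [0.4504 0.1804 0.2139] 39.0 F [ 0.3  0.1 -0.5] gap 0.0422 t 19.9
{'n': 124, 'c': array([0.6504, 0.1359]), 'mean': array([0.6499, 0.1352, 0.0575]), 'wh': array([0.015, 0.046]), 'ang': np.float64(92.5)}
```

View pics/c4.png

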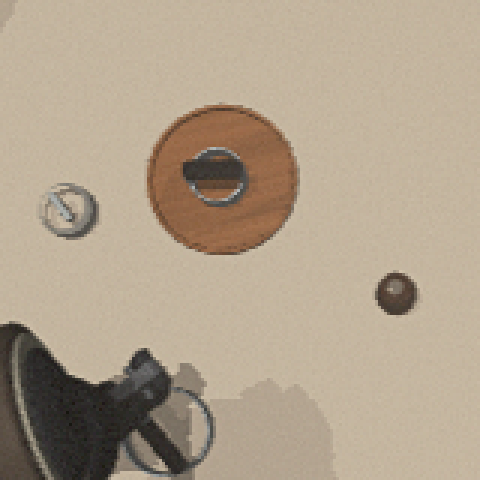

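The small round is centred on the tray: the crop shows the ring at (217,177), which allowing for parallax matches the tray at (222,180). Depth puts the bar at (0.650, 0.136). Grasp the medium.

play_rows --pt "-0.026 -0.018 0.25 0 0 0 0.5" --pt "-0.026 -0.018 0.45 0 0 0 0.5" --pt "-0.026 -0.018 0.6 0 0 0 0.5" --pt "-0.026 -0.018 0.69 0 0 0 0.5" --pt "-0.026 -0.018 0.69 0 0 0 0.5" --pt "-0.026 -0.018 0.69 0 0 0 0.5" --pt "-0.026 -0.018 0.69 0 0 0 0.0" --pt "-0.026 -0.018 0.69 0 0 0 0.0" --pt "-0.026 -0.018 0.69 0 0 0 0.0" --pt "-0.026 -0.018 0.69 0 0 0 0.0" --pt "-0.026 -0.018 0.69 0 0 0 0.0"

```text
time_s: 21.3
tcp_pos: [0.4451, 0.1801, 0.0767]
eef_rot: [[0.778, 0.628, 0.002], [0.628, -0.778, 0.001], [0.002, 0.001, -1.0]]
contact_force: [-0.6, 0.0, 6.5]
finger_gap: 0.0126
finger_force: 41.6
```

```bash
sh g.sh "(.6514,.1363,.22,90.5)"
```

```text
(0.6514, 0.1363, 0.22, 90.5) [0.666, 0.819, -0.715, 0.001, -0.001, -0.573]
now [0.4451 0.1801 0.0767] 38.9 F [-0.6  0.   6.5] gap 0.0126 t 21.3
```

play_rows --pt "0 0 -0.3 0 0 0 0.0" --pt "0 0 -0.6 0 0 0 0.0" --pt "0.1 0.2 -0.72 0 0 -0.1 0.0" --pt "0.3 0.4 -0.72 0 0 -0.2 0.0" --pt "0.5 0.6 -0.72 0 0 -0.3 0.0" --pt "0.666 0.819 -0.72 0 0 -0.4 0.0" --pt "0.666 0.819 -0.72 0 0 -0.5 0.0" --pt "0.666 0.819 -0.72 0 0 -0.57 0.0" --pt "0.666 0.819 -0.72 0 0 -0.57 0.0" --pt "0.666 0.819 -0.72 0 0 -0.57 0.0" --pt "0.666 0.819 -0.72 0 0 -0.57 0.0"

```text
time_s: 22.68
tcp_pos: [0.6506, 0.1361, 0.2197]
eef_rot: [[-0.003, 1.0, 0.0], [1.0, 0.003, -0.0], [-0.0, 0.0, -1.0]]
contact_force: [-0.1, -0.4, -1.3]
finger_gap: 0.0124
finger_force: 40.8
```

```bash
sh g.sh "(.6514,.1363,.086,90.5)"
```

```text
(0.6514, 0.1363, 0.086, 90.5) [0.001, 0.004, 0.669, 0.0, 0.0, -0.004]
now [0.6506 0.1361 0.2197] 90.2 F [-0.1 -0.4 -1.3] gap 0.0124 t 22.7
```

play_rows --pt "0 0.002 0.1 0 0 0 0.0" --pt "0 0.002 0.2 0 0 0 0.0" --pt "0 0.002 0.3 0 0 0 0.0" --pt "0 0.002 0.38 0 0 0 0.0" --pt "0 0.002 0.46 0 0 0 0.0" --pt "0 0.002 0.54 0 0 0 0.0" --pt "0 0.002 0.6 0 0 0 0.0" --pt "0 0.002 0.65 0 0 0 0.0" --pt "0 0.002 0.675 0 0 0 0.0" --pt "0 0.002 0.675 0 0 0 0.0" --pt "0 0.002 0.675 0 0 0 0.0"

```text
time_s: 24.05
tcp_pos: [0.6518, 0.136, 0.0853]
eef_rot: [[-0.004, 1.0, 0.001], [1.0, 0.004, 0.0], [0.0, 0.001, -1.0]]
contact_force: [-0.5, -0.7, -1.2]
finger_gap: 0.0127
finger_force: 40.8
```

```bash
sh g.sh "(.6514,.1363,.080,90.5)"
```

```text
(0.6514, 0.1363, 0.08, 90.5) [0.001, -0.002, 0.027, 0.001, -0.0, -0.003]
now [0.6518 0.136  0.0853] 90.2 F [-0.5 -0.7 -1.2] gap 0.0127 t 24.1
```

play_rows --pt "0 -0.002 0.015 0 0 0 0.0" --pt "0 -0.002 0.03 0 0 0 0.0" --pt "0 -0.002 0.03 0 0 0 0.0" --pt "0 -0.002 0.03 0 0 0 0.0"

```text
time_s: 24.55
tcp_pos: [0.6513, 0.136, 0.0808]
eef_rot: [[-0.004, 1.0, 0.001], [1.0, 0.004, -0.0], [-0.0, 0.001, -1.0]]
contact_force: [-2.7, -0.8, 7.8]
finger_gap: 0.0124
finger_force: 41.8
```

```bash
sh g.sh "(.6,.0,.25,120),(.65,.1363,.24,90.5)"
```

```text
(0.6, 0.0, 0.25, 120) [-0.679, -0.258, -0.846, 0.0, 0.0, -0.331]
(0.65, 0.1363, 0.24, 90.5) [0.002, -0.006, -0.796, 0.0, 0.0, -0.003]
now [0.6513 0.136  0.0808] 90.2 F [-2.7 -0.8  7.8] gap 0.0124 t 24.6
```

play_rows --pt "0 0 0 0 0 0 0.4" --pt "0 0 0 0 0 0 0.4" --pt "0 0 0 0 0 0 0.4" --pt "0 0 0 0 0 0 0.4" --pt "0 0 -0.25 0 0 0 0.4" --pt "0 0 -0.5 0 0 0 0.5" --pt "-0.2 -0.1 -0.8 0 0 -0.1 0.5" --pt "-0.5 -0.2 -0.85 0 0 -0.2 0.5" --pt "-0.8 -0.26 -0.85 0 0 -0.33 0.5" --pt "-1.0 -0.26 -0.85 0 0 -0.4 0.5" --pt "-1.0 -0.26 -0.85 0 0 -0.5 0.5" --pt "-1.0 -0.26 -0.85 0 0 -0.6 0.5"

```text
time_s: 26.05
tcp_pos: [0.5993, -0.0654, 0.2486]
eef_rot: [[-0.813, 0.582, -0.0], [0.582, 0.813, 0.0], [0.0, 0.0, -1.0]]
contact_force: [0.3, -0.3, 0.5]
finger_gap: 0.0427
finger_force: 0.0
```

```bash
sh g.sh "(.57,-.25,.25,160)"
python3 - <<'E'
from h import *
p,X=cloud("top")
print(bar(X,p,222,170,.065,.09))
cv2.imwrite("pics/c5.png",np.clip(cv2.resize(p[120:240,150:310],None,fx=4,fy=4,interpolation=3)*1.4,0,255).astype(np.uint8))
E
```

```text
(0.57, -0.25, 0.25, 160) [-0.419, -0.836, -0.007, 0.0, -0.0, -0.174]
now [ 0.5993 -0.0654  0.2486] 144.4 F [ 0.3 -0.3  0.5] gap 0.0427 t 26.1
{'n': 190, 'c': array([0.6489, 0.1351]), 'mean': array([0.6494, 0.1354, 0.0796]), 'wh': array([0.071, 0.014]), 'ang': np.float64(89.3)}
```

View pics/c5.png

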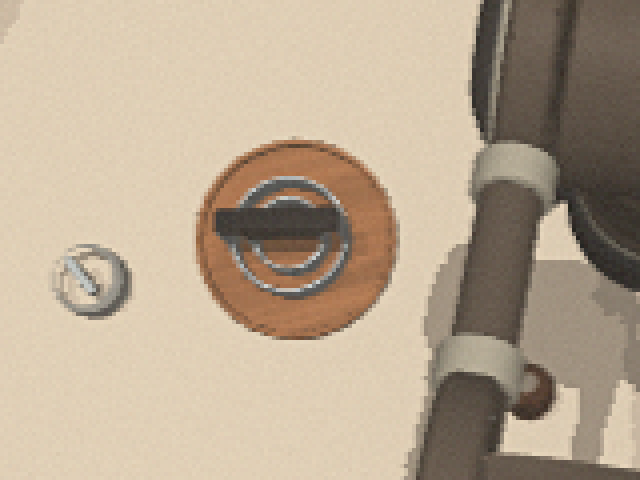

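The medium sits concentric over the small, at about (290,237) in the crop with the bars in line. Now the large round.

play_rows --pt "-0.2 -0.3 0 0 0 -0.1 0.5" --pt "-0.4 -0.6 0 0 0 -0.174 0.5" --pt "-0.42 -0.836 0 0 0 -0.174 0.5" --pt "-0.55 -1.0 0 0 0 -0.174 0.5" --pt "-0.55 -1.0 0 0 0 -0.174 0.5" --pt "-0.55 -1.0 0 0 0 -0.174 0.5" --pt "-0.55 -1.0 0 0 0 -0.174 0.5"

```text
time_s: 26.98
tcp_pos: [0.572, -0.2892, 0.2485]
eef_rot: [[-0.939, 0.343, -0.0], [0.343, 0.939, 0.001], [0.001, 0.0, -1.0]]
contact_force: [-0.6, -0.0, -0.1]
finger_gap: 0.0429
finger_force: 0.0
```

```bash
sh g.sh "(.5466,-.407,.22,160),(.5466,-.407,.098,160)"
```

```text
(0.5466, -0.407, 0.22, 160) [-0.083, -0.597, 0.142, 0.0, -0.0, -0.001]
(0.5466, -0.407, 0.098, 160) [-0.083, -0.597, 0.752, 0.0, -0.0, -0.001]
now [ 0.572  -0.2892  0.2485] 159.9 F [-0.6 -0.  -0.1] gap 0.0429 t 27.0
```

play_rows --pt "-0.083 -0.3 0 0 0 0 0.5" --pt "-0.083 -0.597 0.1 0 0 0 0.5" --pt "-0.083 -0.597 0.3 0 0 0 0.5" --pt "-0.083 -0.597 0.5 0 0 0 0.5" --pt "-0.083 -0.597 0.65 0 0 0 0.5" --pt "-0.083 -0.597 0.75 0 0 0 0.5" --pt "-0.083 -0.597 0.75 0 0 0 0.5" --pt "-0.083 -0.597 0.75 0 0 0 0.0" --pt "-0.083 -0.597 0.75 0 0 0 0.0" --pt "-0.083 -0.597 0.75 0 0 0 0.0" --pt "-0.083 -0.597 0.75 0 0 0 0.0" --pt "-0.083 -0.597 0.75 0 0 0 0.0"

```text
time_s: 28.48
tcp_pos: [0.5476, -0.409, 0.1005]
eef_rot: [[-0.939, 0.344, 0.003], [0.344, 0.939, -0.001], [-0.003, -0.0, -1.0]]
contact_force: [1.9, 2.3, 5.0]
finger_gap: 0.0123
finger_force: 43.2
```

```bash
sh g.sh "(.54,-.3,.28,140),(.55,-.2,.28,140)"
```

```text
(0.54, -0.3, 0.28, 140) [0.221, 0.498, -0.898, 0.0, 0.002, 0.221]
(0.55, -0.2, 0.28, 140) [0.346, 0.985, -0.899, 0.0, 0.002, 0.221]
now [ 0.5476 -0.409   0.1005] 159.9 F [1.9 2.3 5. ] gap 0.0123 t 28.5
```

play_rows --pt "0 0 -0.3 0 0 0 0.0" --pt "0 0 -0.6 0 0 0 0.0" --pt "0 0 -0.9 0 0 0 0.0" --pt "0.1 0.25 -0.9 0 0 0.1 0.0" --pt "0.2 0.5 -0.9 0 0 0.2 0.0" --pt "0.3 0.75 -0.9 0 0 0.3 0.0" --pt "0.35 1.0 -0.9 0 0 0.4 0.0" --pt "0.35 1.0 -0.9 0 0 0.5 0.0" --pt "0.35 1.0 -0.9 0 0 0.5 0.0" --pt "0.35 1.0 -0.9 0 0 0.5 0.0"

```text
time_s: 29.72
tcp_pos: [0.549, -0.1972, 0.2783]
eef_rot: [[-0.422, 0.907, -0.001], [0.907, 0.422, -0.0], [0.0, -0.001, -1.0]]
contact_force: [-0.4, -0.2, -1.5]
finger_gap: 0.0124
finger_force: 42.4
```

```bash
sh g.sh "(.58,-.02,.25,90),(.6512,.1355,.25,90)"
```

```text
(0.58, -0.02, 0.25, 90) [0.738, 0.514, 0.141, -0.001, -0.0, 0.277]
(0.6512, 0.1355, 0.25, 90) [1.293, 1.165, 0.141, -0.001, -0.0, 0.277]
now [ 0.549  -0.1972  0.2783] 114.9 F [-0.4 -0.2 -1.5] gap 0.0124 t 29.7
```

play_rows --pt "0.2 0.15 0.1 0 0 0.1 0.0" --pt "0.4 0.35 0.14 0 0 0.2 0.0" --pt "0.6 0.55 0.14 0 0 0.277 0.0" --pt "0.8 0.75 0.14 0 0 0.277 0.0" --pt "1.0 0.95 0.14 0 0 0.277 0.0" --pt "1.0 1.0 0.14 0 0 0.277 0.0" --pt "1.0 1.0 0.14 0 0 0.277 0.0" --pt "1.0 1.0 0.14 0 0 0.277 0.0"

```text
time_s: 30.72
tcp_pos: [0.6463, 0.067, 0.2503]
eef_rot: [[0.003, 1.0, -0.001], [1.0, -0.003, -0.001], [-0.001, -0.001, -1.0]]
contact_force: [0.3, 0.1, -0.7]
finger_gap: 0.0124
finger_force: 42.4
```

```bash
sh g.sh "(.6512,.1355,.22,90),(.6512,.1355,.11,90)"
```

```text
(0.6512, 0.1355, 0.22, 90) [0.343, 0.024, 0.151, -0.001, 0.0, -0.002]
(0.6512, 0.1355, 0.11, 90) [0.343, 0.024, 0.701, -0.001, 0.0, -0.002]
now [0.6463 0.067  0.2503] 89.8 F [ 0.3  0.1 -0.7] gap 0.0124 t 30.7
```

play_rows --pt "0.2 0.02 0 0 0 0 0.0" --pt "0.343 0.022 0.1 0 0 0 0.0" --pt "0.343 0.022 0.15 0 0 0 0.0" --pt "0.343 0.022 0.15 0 0 0 0.0" --pt "0.343 0.022 0.15 0 0 0 0.0" --pt "0.343 0.022 0.15 0 0 0 0.0"

```text
time_s: 31.48
tcp_pos: [0.6519, 0.1364, 0.2217]
eef_rot: [[0.003, 1.0, 0.002], [1.0, -0.003, 0.0], [0.0, 0.002, -1.0]]
contact_force: [0.3, -1.1, -0.3]
finger_gap: 0.0123
finger_force: 42.4
```

```bash
sh g.sh "(.6512,.1355,.11,90)"
```

```text
(0.6512, 0.1355, 0.11, 90) [-0.004, -0.004, 0.558, 0.001, -0.0, -0.002]
now [0.6519 0.1364 0.2217] 89.9 F [ 0.3 -1.1 -0.3] gap 0.0123 t 31.5
```

play_rows --pt "-0.003 -0.004 0.06 0 0 0 0.0" --pt "-0.003 -0.004 0.12 0 0 0 0.0" --pt "-0.003 -0.004 0.2 0 0 0 0.0" --pt "-0.003 -0.004 0.27 0 0 0 0.0" --pt "-0.003 -0.004 0.34 0 0 0 0.0" --pt "-0.003 -0.004 0.41 0 0 0 0.0" --pt "-0.003 -0.004 0.47 0 0 0 0.0" --pt "-0.003 -0.004 0.52 0 0 0 0.0" --pt "-0.003 -0.004 0.555 0 0 0 0.0" --pt "-0.003 -0.004 0.555 0 0 0 0.0" --pt "-0.003 -0.004 0.555 0 0 0 0.0"

```text
time_s: 32.85
tcp_pos: [0.6509, 0.1369, 0.1102]
eef_rot: [[0.001, 1.0, 0.001], [1.0, -0.001, 0.0], [0.0, 0.001, -1.0]]
contact_force: [-0.1, 1.1, -0.7]
finger_gap: 0.0123
finger_force: 42.4
```

```bash
sh g.sh "(.6512,.1355,.104,90)"
```

```text
(0.6512, 0.1355, 0.104, 90) [-0.007, 0.002, 0.031, 0.001, -0.0, -0.001]
now [0.6509 0.1369 0.1102] 89.9 F [-0.1  1.1 -0.7] gap 0.0123 t 32.9
```

play_rows --pt "-0.006 0 0.015 0 0 0 0.0" --pt "-0.006 0 0.034 0 0 0 0.0" --pt "-0.006 0 0.034 0 0 0 0.0" --pt "-0.006 0 0.034 0 0 0 0.0"

```text
time_s: 33.35
tcp_pos: [0.652, 0.1358, 0.1045]
eef_rot: [[0.001, 1.0, 0.003], [1.0, -0.001, 0.0], [0.0, 0.003, -1.0]]
contact_force: [2.2, -0.3, 5.6]
finger_gap: 0.0127
finger_force: 43.2
```

```bash
sh g.sh "(.45,.136,.28,90)"
```

```text
(0.45, 0.136, 0.28, 90) [0.0, -1.007, -0.881, 0.002, -0.0, -0.001]
now [0.652  0.1358 0.1045] 89.9 F [ 2.2 -0.3  5.6] gap 0.0127 t 33.4
```

Contact at exactly the expected height. Release and retreat.

play_rows --pt "0 0 0 0 0 0 0.4" --pt "0 0 0 0 0 0 0.4" --pt "0 0 0 0 0 0 0.4" --pt "0 0 0 0 0 0 0.4" --pt "0 0 -0.25 0 0 0 0.4" --pt "0 0 -0.5 0 0 0 0.5" --pt "0 -0.3 -0.8 0 0 0 0.5" --pt "0 -0.6 -0.88 0 0 0 0.5" --pt "0 -0.9 -0.88 0 0 0 0.5" --pt "0 -1.0 -0.88 0 0 0 0.5" --pt "0 -1.0 -0.88 0 0 0 0.5" --pt "0 -1.0 -0.88 0 0 0 0.5"

```text
time_s: 34.85
tcp_pos: [0.4512, 0.136, 0.2793]
eef_rot: [[0.001, 1.0, 0.002], [1.0, -0.001, 0.0], [0.0, 0.002, -1.0]]
contact_force: [0.1, -0.0, 1.9]
finger_gap: 0.0425
finger_force: 0.0
```

Run:
```python
from h import *
p,X=cloud("top")
print(bar(X,p,220,168,.085,.115,30)); print(bar(X,p,335,165,.065,.09))
a=np.clip(cv2.resize(p[120:240,150:430],None,fx=2.8,fy=2.8,interpolation=3)*1.4,0,255).astype(np.uint8)
cv2.imwrite("pics/f.png",a)
q,_=cloud("side"); cv2.imwrite("pics/fs.png",np.clip(cv2.resize(q[120:320,160:360],None,fx=3,fy=3,interpolation=3)*1.4,0,255).astype(np.uint8))
go((.45,.1,.3,90))
```

```text
{'n': 282, 'c': array([0.6519, 0.1353]), 'mean': array([0.651 , 0.1348, 0.1014]), 'wh': array([0.015, 0.097]), 'ang': np.float64(90.2)}
{'n': 218, 'c': array([ 0.6535, -0.1423]), 'mean': array([ 0.6529, -0.1426,  0.0792]), 'wh': array([0.074, 0.015]), 'ang': np.float64(89.5)}
(0.45, 0.1, 0.3, 90) [-0.179, -0.008, -0.105, 0.0, -0.0, -0.001]
now [0.4516 0.1359 0.279 ] 89.9 F [ 0.2  0.  -0.5] gap 0.0424 t 35.0
```

View pics/f.png

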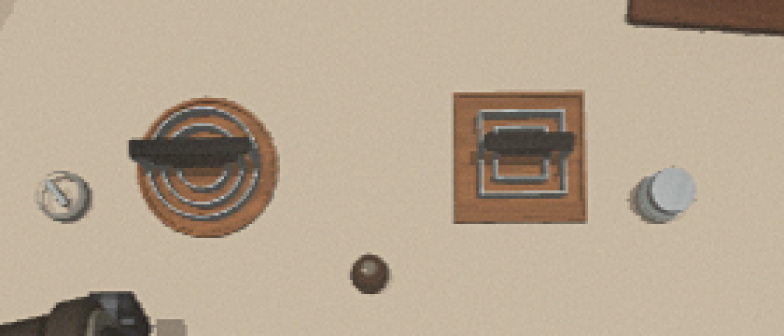

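View pics/fs.png

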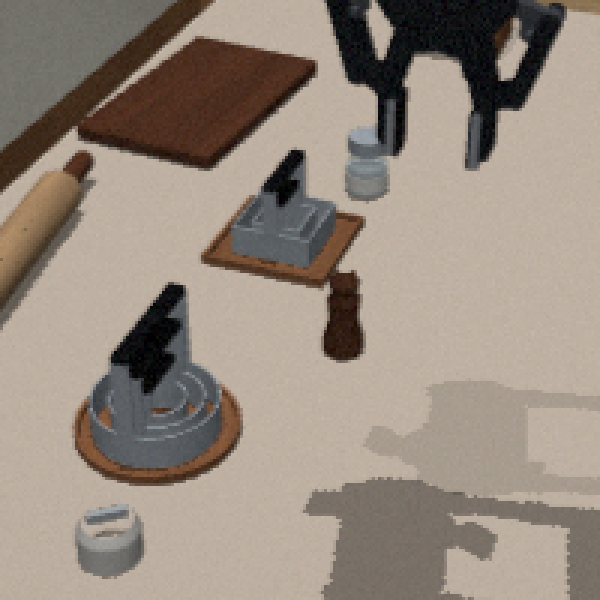

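Both nests stand flat and concentric with their bars in line: in the side crop, round at (155,410) and square at (283,235). The mill, timer and jar are untouched and the gripper is clear.

```bash
python3 -c "from rig import *; print(job_done())"
```

```text
the job is handed in; nothing more can be done
None
```

The job is handed in: both nests stand flat and centred on their trays, smallest first and handles in line, with the salt mill, timer and jar left where they stood, in about 35 s of the 136 s allowed.

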